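# Box up an inspected pipe fitting through the packing spout

### The job

Slide the blue box on the rail along until it stands centred under the fixed steel spout. Then take the tall hex-based pipe fitting from the front row and drop it through the spout so that it ends up in the box, with the box left centred under the spout.

Things in the scene. Friction and masses are not known exactly. Their poses are not given: they have to be found in the camera images.
- box_in (a point): Centre of the inner floor of the blue box on the rail: outside 100 mm wide, 140 mm along the rail, walls 3 mm, open top; floor 36 mm, rim 88 mm above the table. It slides left-right along a low two-rod rail (this point's y axis) with 4 N of friction, stays where left and can overrun the spout: no stop there. A like box standing on the table is not part of the job.
- box_grip (a point): Point to grip or push on the upright round steel post (22 mm diameter) that moves with the box: on its axis, 20 mm below its top, which is 116 mm above the table. It stands on the rail's centre line, 135 mm from the box's centre at the box's left end (robot's left), 54 mm clear of the wall. The direction from here to box_in is the way to the spout.
- spout_mouth (a point): Centre of the open upper mouth of the fixed steel spout, a square funnel on a grey post behind the rail: mouth 120 mm square, 165 mm above the table; outlet 80 mm square, 100 mm above the table, 12 mm over the box's rim. It stands over the rail's centre line, to the right of the box, so the box's centre can come exactly below it.
- adapter_center (a point): Centre of an upright steel pipe fitting, 60 mm tall, 0.2 kg: lower 20 mm a hexagon 36 mm across flats, above it a round tube of 28 mm diameter to grip, 12 mm or more above this centre. z is its axis. Three others stay in its loose row before the robot, order varying, 100 mm or more apart: plain sleeve (45 mm tall), small fitting (28 mm), flat hex nut (18 mm).

How it is judged:
By the outcome, as a careful person would: the job done as asked, in the order asked, and still so for the second after the job is handed in, with the robot touching nothing.
It also fails if it takes over 45 s, if anything falls off the work surface, if the arm or the gripper's body presses on something with over 40 N, if the wrist force passes 120 N, or if a joint passes its speed limit or range.

### The arm

A 6-joint arm with a two-finger parallel gripper is mounted at the origin on the work surface. World frame = base frame: x ahead of the robot, y to its left, z up, the work surface at z = 0. Lengths are in m, angles in degrees, forces in N, time in s.
With the tool pointing down it reaches from about 0.375 to 0.9 m from the base axis. Payload 3.1 kg.
Tool frame: the origin (TCP) lies where the fingers leave the gripper's body, on its centre line; the fingertips stand 70 mm ahead of it and the grasp point (between the pads) lies 51 mm ahead of it; z points along the fingers, y is the line along which they close (so a half turn about z gives the same grasp; the last joint's range is limited). The gripper opens to 87 mm and grips with 3 to 60 N. Pads are 19 mm wide; open, the fingers measure 117 mm over their backs; the gripper's body (75 mm by 190 mm) begins 51 mm behind the grasp point.
Start: joints at [-73.654, 30.224, 82.088, -0, 67.689, -10.227], TCP at [0.28, -0.559, 0.292] pointing down, gripper open.
Joint ranges: [-176.69, 176.69], [-43.24, 126.21], [12.49, 139.97], [-82, 262], [0, 151.66], [-163.58, 163.58]. Speed limits (degrees/s): [159.86, 159.86, 180, 180, 180, 180].

### API

Orientations are given as a 3x3 rotation matrix whose columns are the frame's x, y, z axes.
In Python, from rig import readout, capture, calibration, bot, look_for gives the robot as it stands. The module is installed in compiled form; this text tells all that it offers.
- The arm moves only by the shell command python3 -m pendant 'ROWS'. ROWS is JSON, a list of rows, each a list of 7 numbers: the shift along the tool's x, y, z normalised to -1 to 1, where 1 is 200 mm, then the turn, a rotation vector about the tool's x, y, z normalised to -1 to 1, where 1 is 180 degrees, then the closure, from -1 (fully open) to 1 (shut). In form: [[dx, dy, dz, ax, ay, az, grip], ...]. A call has 1 to 8 rows; each row is the pose to reach, as a shift and turn from the pose commanded when the call began, along the tool's axes at that moment, turning the shorter way round; what a row does not reach only later rows make up. A row lasts 1/10 s, in which the tool goes at most 50 mm and 8.59 degrees, less where a joint would pass 70% of its speed; a pose out of reach is approached as far as the arm can. A call with a number of a shift or a turn outside -1 to 1 is refused whole. A call with a gripper value outside its range is refused whole. The fingers move at their own pace and stop on an object; the grip force is fixed at half the most. Time passes only in rows, so rows that repeat a pose let the fingers close. It gives the time, the measured TCP pose, the force, the opening and the grip force at its end, in the units of the state.
- readout.read_state(): the state, without advancing time (a new reading comes with each control period).
- capture(name): name is "side" or "top" or "wrist"; returns (picture, depth): 480x640x3 uint8, red, green, blue; 480x640 float32, m along the optical axis (not along the pixel's ray), 0 where there is no reading.
- calibration(name): a dict with "mtx" (3x3 intrinsics, pixels), "T" (4x4, takes a point from camera to world coordinates); the wrist camera has in their place "mount" (4x4, takes a point from camera to tool coordinates, whose origin is the TCP and whose axes are the flange's). Camera axes: x right, y down, z forward; pixel columns grow to the right and rows downward; lengths in m; the calibration is good to about 2 mm. The wrist camera is an equidistant fisheye: a pixel r from the principal point sees the ray r / f radians off the axis. A picture is of the moment at which its call begins: read the wrist's pose just before it. calibration takes no time and is no camera call.
- bot.hand_in(): hands the job in; it is judged then, once.
Trained networks look in the newest picture that a camera, given by its name, has taken for a name from the list of things; names that differ only in an ending like _2 or _b are one class to them, and where a whole thing is asked for, a point or a joint stands for the part that bears it (a point fixed in the world has none). Each returns a list of dicts, best first, with "conf" (0 to 1); they miss things now and then, are a little off and sometimes report something else, mostly with a low value. They report only what shows in the picture. A call takes as long as a camera call.
- look_for(thing, camera): "extent" ([left, top, right, bottom] in pixels, round what is visible of it).
The state is a dict: "time_s": time; "joint_positions": joint angles; "qvel": joint speeds; "tau": joint torques, N m; "position": TCP position; "tcp_rot": TCP orientation; "force": force on the tool from outside, world axes, zero at the start; "moment": the same for the moment, N m; "opening": opening from 0.0 (shut) to 1.0 (fully open); "grasp_force": force on a finger pad.
Only numpy, scipy, OpenCV 4.12 (cv2) and the standard library are available. Lean on these libraries where they do the work, as an engineer would, in place of code of your own. Each camera call takes 0.05 s, during which the arm holds its last target. There are 200 camera calls.

## Working session

There is one attempt and no reset: what is moved stays moved. The work goes in short steps, Python scripts to look and compute and a shell command to move; the robot and the scene stay as the last step left them, time stands still between calls to the robot, and variables do not carry over. Pictures are saved under pics/ and viewed, at most 10 in all, crops included, and the job is handed in when it is done.

```bash
mkdir -p pics
cat > h.py <<'E'
import numpy as np, cv2
from rig import readout, capture, calibration, bot, look_for
def cloud(name,d):
    c=calibration(name);K=c["mtx"];T=np.array(c["T"]);K=np.array(K)
    v,u=np.mgrid[:480,:640]
    P=np.stack([(u-K[0,2])/K[0,0]*d,(v-K[1,2])/K[1,1]*d,d],-1)
    W=P@T[:3,:3].T+T[:3,3]; W[d<=0]=np.nan
    return W
E
python3 - <<'E'
from h import *
s=readout.read_state();print(s["time_s"],np.round(s["position"],4),np.round(s["tcp_rot"],3).tolist(),s["opening"])
ims=[]
for n in("top","side"):
    im,d=capture(n);np.save(n+".npy",d);cv2.imwrite(f"pics/{n}0.png",im[...,::-1])
    W=cloud(n,d)
    for t in("box_in","box_grip","spout_mouth","adapter_center"):
        for r in look_for(t,n)[:3]:
            l,tp,rr,b=[int(x) for x in r["extent"]];
            w=W[max(tp,0):b+1,max(l,0):rr+1].reshape(-1,3)
            w=w[np.isfinite(w[:,2])]
            hi=w[w[:,2]>np.percentile(w[:,2],98)-.006] if len(w) else w
            print(n,t,round(r["conf"],2),[l,tp,rr,b],np.round(np.r_[hi.mean(0),hi.min(0),hi.max(0)],3) if len(w) else 0)
print(readout.read_state()["time_s"])
E
```

```text
0.0 [ 0.2794 -0.5584  0.2913] [[0.894, 0.447, -0.001], [0.447, -0.894, 0.002], [0.0, -0.002, -1.0]] 1.0003022828632788
top box_in 0.62 [199, 176, 331, 248] [ 0.564  0.006  0.164  0.52  -0.017  0.158  0.623  0.013  0.169]
top box_grip 0.82 [196, 175, 333, 245] [ 0.564  0.005  0.164  0.52  -0.02   0.158  0.625  0.013  0.169]
top spout_mouth 0.68 [309, 126, 400, 247] [ 0.587 -0.055  0.165  0.515 -0.12   0.16   0.647  0.013  0.169]
top adapter_center 0.71 [171, 286, 196, 310] [0.435 0.231 0.061 0.421 0.217 0.057 0.448 0.244 0.065]
side box_in 0.69 [240, 237, 331, 378] [ 0.588  0.147  0.112  0.538 -0.011  0.1    0.609  0.201  0.12 ]
side box_grip 0.58 [236, 237, 332, 377] [ 0.588  0.147  0.111  0.538 -0.012  0.099  0.609  0.201  0.12 ]
side spout_mouth 0.82 [227, 160, 350, 269] [ 0.588 -0.054  0.165  0.517 -0.122  0.16   0.649  0.014  0.169]
side adapter_center 0.68 [354, 384, 384, 433] [0.437 0.232 0.061 0.423 0.217 0.057 0.45  0.246 0.065]
0.5
```

View pics/top0.png

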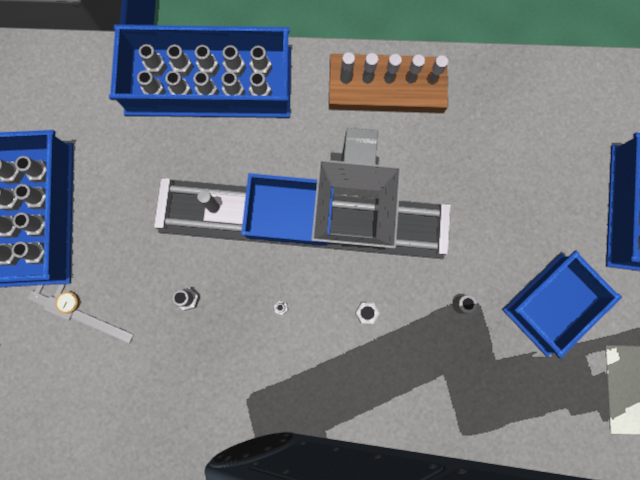

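View pics/side0.png

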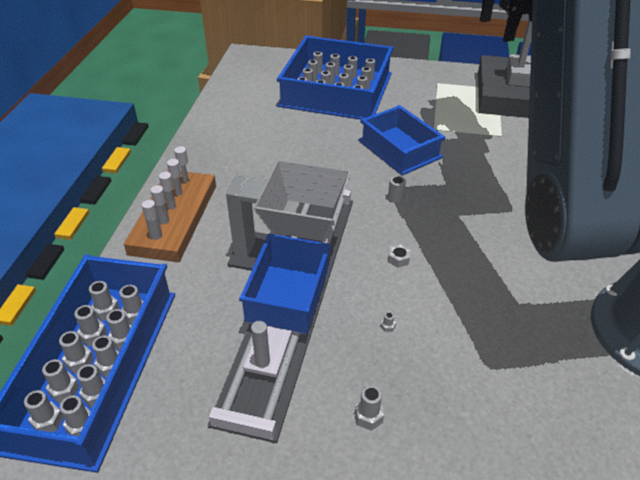

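The top view shows the post at (206,200), box (285,208), spout mouth (357,203), and target fitting (184,298). The side view agrees: post (260,345), fitting (369,408). The box must slide right, along a rail that is slightly yawed.

Run:
```python
from h import *
W=np.concatenate([cloud(n,np.load(n+".npy")).reshape(-1,3) for n in("top","side")]);
N=len(W)//2
def sel(x,y,z,w=W): 
    return w[(w[:,0]>x[0])&(w[:,0]<x[1])&(w[:,1]>y[0])&(w[:,1]<y[1])&(w[:,2]>z[0])&(w[:,2]<z[1])]
for nm,w in(("top",W[:N]),("side",W[N:]),("both",W)):
    print(nm)
    for lab,a in(("spout",((.49,.66),(-.14,.03),(.16,.17))),("rim",((.5,.65),(.0,.18),(.083,.093))),("post",((.54,.65),(.15,.28),(.111,.121))),("fit",((.41,.46),(.2,.26),(.055,.066)))):
        p=sel(*a,w)
        if len(p)<5: print(lab,len(p));continue
        r=cv2.minAreaRect((p[:,:2]*1000).astype(np.float32));print(lab,len(p),np.round(r[0],1),np.round(r[1],1),round(r[2],2),np.round(p.mean(0),4))
    for lab,a in(("plateL",((.5,.68),(.24,.36),(.015,.06))),("plateR",((.5,.68),(-.27,-.17),(.015,.06)))):
        p=sel(*a,w)
        if len(p)>5:
            r=cv2.minAreaRect((p[:,:2]*1000).astype(np.float32));print(lab,len(p),np.round(r[0],1),np.round(r[1],1),round(r[2],2),np.round(p.mean(0),4))
```

```text
top
spout 1066 [581.2 -53.3] [126.4 126.9] 86.33 [ 0.5866 -0.0556  0.1647]
rim 826 [590.1  88.3] [182.5 106.4] 86.47 [0.5896 0.084  0.0891]
post 145 [596.4 189.6] [21.7 20.1] 31.73 [0.5957 0.1888 0.1159]
fit 221 [434.7 231.1] [26.5 26.5] 51.27 [0.4347 0.2307 0.0604]
plateL 835 [601.3 264.5] [52.5 90.1] 87.04 [0.6001 0.2733 0.0285]
plateR 872 [ 570.9 -198.6] [60.7 89.9] 86.06 [ 0.5697 -0.209   0.0286]
side
spout 956 [583.5 -53.8] [130.  127.2] 86.26 [ 0.5882 -0.0547  0.1646]
rim 974 [590.8  63. ] [132.4 106.6] 86.46 [0.5918 0.0886 0.0892]
post 192 [598.6 190.2] [22.  20.8] 54.54 [0.5978 0.1911 0.1163]
fit 328 [436.5 231.6] [27.7 26.6] 47.38 [0.4366 0.2329 0.0611]
plateL 1469 [603.1 264.6] [53.1 90.2] 86.32 [0.6022 0.2779 0.0285]
plateR 154 [ 560.6 -185.5] [93.8 45.3] 33.71 [ 0.5478 -0.2007  0.0263]
both
spout 2022 [582.4 -53.6] [130.2 129.2] 86.54 [ 0.5874 -0.0552  0.1646]
rim 1800 [591.3  88.2] [182.7 108.7] 86.47 [0.5908 0.0865 0.0892]
post 337 [597.4 189.5] [23.2 22.1] 31.73 [0.5969 0.1901 0.1161]
fit 549 [436.  231.3] [28.2 28.3] 58.11 [0.4358 0.232  0.0608]
plateL 2304 [602.1 264.5] [53.4 92.2] 86.32 [0.6014 0.2762 0.0285]
plateR 1026 [ 570.8 -198.8] [60.7 89.9] 86.39 [ 0.5665 -0.2077  0.0282]
```

```bash
cat >> h.py <<'E'
def go(x,y,z,yaw):
    """grasp-point target, tool x yaw deg -> shift (units) and turn for a row"""
    from scipy.spatial.transform import Rotation as Ro
    s=readout.read_state();R=np.array(s["tcp_rot"]);p=np.array(s["position"])
    c,q=np.cos(np.radians(yaw)),np.sin(np.radians(yaw))
    Rt=np.array([[c,q,0],[q,-c,0],[0,0,-1.]])
    d=R.T@(np.array([x,y,z+.051])-p)
    print("t",round(s["time_s"],2),"shift",np.round(d/.2,3),"turn",np.round(Ro.from_matrix(R.T@Rt).as_rotvec()/np.pi,4),"grasp",np.round(p+R[:,2]*.051,4),"open",round(s["opening"],3),"F",np.round(s["force"],1),round(s["grasp_force"],1))
E
python3 -m pendant '[[1,-0.85,0,0,0,-0.332,-1],[1,-0.85,0,0,0,-0.332,-1],[1,-0.85,0,0,0,-0.332,-1],[1,-0.85,0,0,0,-0.332,-1],[1,-0.85,0,0,0,-0.332,-1],[1,-0.85,0,0,0,-0.332,-1],[1,-0.85,0,0,0,-0.332,-1],[1,-0.85,0,0,0,-0.332,-1]]'
python3 -c "from h import *;go(.597,.190,.2,86.3)"
```

```text
time_s: 1.3
position: [0.3828, -0.3168, 0.2926]
tcp_rot: [[0.063, 0.998, 0.0], [0.998, -0.063, -0.001], [-0.001, 0.0, -1.0]]
force: [-0.0, -0.5, -0.3]
opening: 0.998
grasp_force: 0.0
t 1.3 shift [2.596 0.91  0.207] turn [0.0001 0.0002 0.0006] grasp [ 0.3829 -0.3168  0.2416] open 0.998 F [-0.  -0.5 -0.3] 0.0
```

```bash
python3 -m pendant '[[1,0.35,0,0,0,0,-1],[1,0.35,0,0,0,0,-1],[1,0.35,0,0,0,0,-1],[1,0.35,0,0,0,0,-1],[1,0.35,0,0,0,0,-1]]' | head -2
python3 -m pendant '[[1,0.35,0,0,0,0,-1],[1,0.35,0,0,0,0,-1],[1,0.35,0,0,0,0,-1],[1,0.35,0,0,0,0,-1],[1,0.35,0,0,0,0,-1]]' | head -2
python3 -m pendant '[[0.596,0.21,0,0,0,0,-1],[0.596,0.21,0,0,0,0,-1],[0.596,0.21,0,0,0,0,-1],[0.596,0.21,0,0,0,0,-1],[0.596,0.21,0,0,0,0,-1]]' | head -2
python3 -c "
from h import *
go(.597,.190,.1,86.3)
im,d=capture('wrist');cv2.imwrite('pics/w1.png',im[...,::-1])"
```

```text
time_s: 1.8
position: [0.4659, -0.1188, 0.2924]
time_s: 2.3
position: [0.5497, 0.0758, 0.2924]
time_s: 2.8
position: [0.5973, 0.1879, 0.2917]
t 2.8 shift [ 0.011 -0.001  0.704] turn [-0.0004  0.0004 -0.0003] grasp [0.5972 0.1878 0.2407] open 1.002 F [ 0.1  0.1 -0.2] 0.0
```

View pics/w1.png

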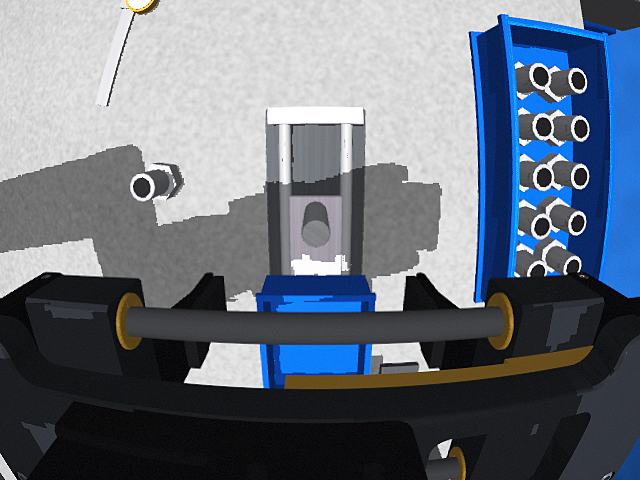

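The wrist view shows the post at (316,232), midway between the fingers, with nothing in the way of the descent.

```bash
python3 -m pendant '[[0.01,0,0.25,0,0,0,-1],[0.01,0,0.5,0,0,0,-1],[0.01,0,0.71,0,0,0,-1],[0.01,0,0.71,0,0,0,-1],[0.01,0,0.71,0,0,0,1],[0.01,0,0.71,0,0,0,1],[0.01,0,0.71,0,0,0,1],[0.01,0,0.71,0,0,0,1]]'
python3 -m pendant '[[0,0,0,0,0,0,1],[0,0,0,0,0,0,1],[0,0,0,0,0,0,1],[0,0,0,0,0,0,1]]'
python3 -c "from h import *;go(.5909,.081,.1,86.3)"
```

```text
time_s: 3.65
position: [0.5985, 0.1911, 0.1527]
tcp_rot: [[0.064, 0.998, 0.004], [0.998, -0.064, 0.001], [0.001, 0.004, -1.0]]
force: [-0.1, 0.1, 0.5]
opening: 0.724
grasp_force: 0.0
time_s: 4.05
position: [0.5973, 0.1912, 0.1502]
tcp_rot: [[0.064, 0.998, -0.0], [0.998, -0.064, -0.0], [-0.0, -0.0, -1.0]]
force: [0.3, 0.4, 0.2]
opening: 0.358
grasp_force: 0.0
t 4.05 shift [-0.552  0.003 -0.004] turn [-0.      0.      0.0003] grasp [0.5973 0.1912 0.0992] open 0.358 F [0.3 0.4 0.2] 0.0
```

```bash
python3 -m pendant '[[0,0,0,0,0,0,1],[0,0,0,0,0,0,1],[0,0,0,0,0,0,1],[0,0,0,0,0,0,1]]' | tail -3
python3 -m pendant '[[-0.07,0,0,0,0,0,1],[-0.15,0,0,0,0,0,1],[-0.23,0,0,0,0,0,1],[-0.31,0,0,0,0,0,1],[-0.39,0,0,0,0,0,1],[-0.47,0,0,0,0,0,1],[-0.545,0,0,0,0,0,1],[-0.545,0,0,0,0,0,1]]'
python3 - <<'E'
from h import *
go(.5909,.081,.1,86.3)
u=np.array([-.0645,-.998]);v=np.array([.998,-.0645])
for n in("top","side"):
    im,d=capture(n);w=cloud(n,d).reshape(-1,3);w=w[np.isfinite(w[:,2])]
    a,b=w[:,:2]@u,w[:,:2]@v
    S=np.array([.5824,-.0537]);a=a-S@u;b=b-S@v
    for lab,m in(("spout",(abs(a)<.09)&(abs(b)<.09)&(w[:,2]>.16)&(w[:,2]<.17)),("rim",(abs(a)<.1)&(abs(b)<.08)&(w[:,2]>.083)&(w[:,2]<.093)),("wallouter",(abs(a)<.12)&(abs(b)<.04)&(w[:,2]>.045)&(w[:,2]<.086))):
        if m.any():print(n,lab,m.sum(),np.round(1000*np.r_[np.percentile(a[m],[.5,99.5]),np.percentile(b[m],[.5,99.5])],1))
cv2.imwrite("pics/s2.png",im[...,::-1])
E
```

```text
force: [2.6, 1.1, -2.6]
opening: 0.244
grasp_force: 30.0
time_s: 5.25
position: [0.591, 0.0806, 0.1502]
tcp_rot: [[0.065, 0.998, 0.001], [0.998, -0.065, -0.001], [-0.001, 0.001, -1.0]]
force: [3.1, -4.0, -3.5]
opening: 0.24
grasp_force: 30.0
t 5.25 shift [ 0.002 -0.    -0.004] turn [ 0.0003  0.0003 -0.0002] grasp [0.591  0.0806 0.0992] open 0.24 F [ 3.1 -4.  -3.5] 30.0
top spout 1057 [-63.4  62.5 -64.4  61.5]
top rim 318 [-70.5  74.3 -54.7  51. ]
side spout 395 [-64.2  63.2 -62.1  19.7]
side rim 140 [-72.5  74.2 -52.1  20. ]
side wallouter 354 [-70.7  72.5 -39.1  34.9]
```

View pics/s2.png

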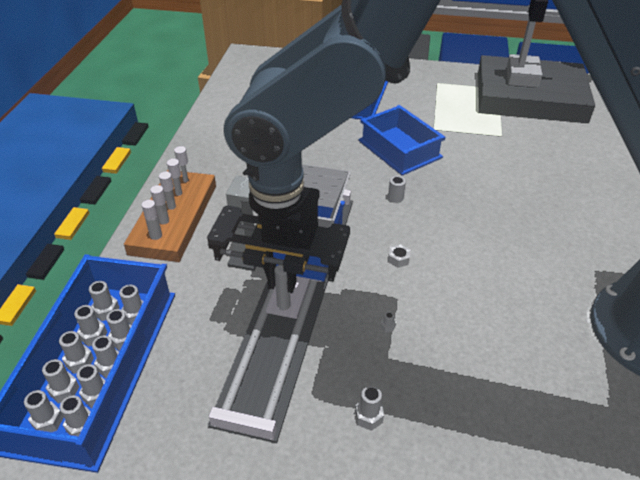

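The side view shows the box under the spout with the gripper holding the post at (283,290). The measured offset is within about 2 mm, so I release and go to the fitting.

```bash
python3 -m pendant '[[0,0,0,0,0,0,-1],[0,0,0,0,0,0,-1],[0,0,0,0,0,0,-1],[0,0,0,0,0,0,-1],[0,0,-0.2,0,0,0,-1],[0,0,-0.4,0,0,0,-1],[0,0,-0.55,0,0,0,-1]]' | tail -3
python3 -m pendant '[[0.71,-0.81,0,0,0,0,-1],[0.71,-0.81,0,0,0,0,-1],[0.71,-0.81,0,0,0,0,-1],[0.71,-0.81,0,0,0,0,-1],[0.71,-0.81,0,0,0,0,-1],[0.71,-0.81,0,0,0,0,-1]]' | head -2
python3 - <<'E'
from h import *
go(.436,.2315,.047,86.3)
u=np.array([-.0645,-.998]);v=np.array([.998,-.0645])
for n in("top","side"):
    im,d=capture(n);w=cloud(n,d).reshape(-1,3);w=w[np.isfinite(w[:,2])]
    a,b=w[:,:2]@u,w[:,:2]@v
    S=np.array([.5824,-.0537]);a=a-S@u;b=b-S@v
    for lab,m in(("spout",(abs(a)<.09)&(abs(b)<.09)&(w[:,2]>.16)&(w[:,2]<.17)),("rim",(abs(a)<.1)&(abs(b)<.08)&(w[:,2]>.083)&(w[:,2]<.093)),("post",(a<-.11)&(a>-.16)&(abs(b)<.025)&(w[:,2]>.112)&(w[:,2]<.12))):
        if m.any():print(n,lab,m.sum(),np.round(1000*np.r_[np.percentile(a[m],[.5,99.5]),np.percentile(b[m],[.5,99.5])],1))
im,d=capture('wrist');cv2.imwrite('pics/w3.png',im[...,::-1])
E
```

```text
force: [-0.0, 0.6, 1.0]
opening: 0.792
grasp_force: 0.0
time_s: 6.65
position: [0.4357, 0.2358, 0.2604]
t 6.65 shift [-0.021  0.004  0.812] turn [-0.0003  0.0001  0.0015] grasp [0.4356 0.2358 0.2094] open 0.995 F [0.7 0.2 0.3] 0.0
top spout 1074 [-63.4  62.6 -64.5  61.5]
top rim 327 [-71.2  71.4 -54.6  51.1]
top post 139 [-143.5 -123.9  -12.2    7.8]
side spout 958 [-64.8  63.  -62.   63.7]
side rim 446 [-72.9  73.9 -52.1  53.3]
side post 148 [-145.4 -123.4  -10.1   10.2]
```

View pics/w3.png

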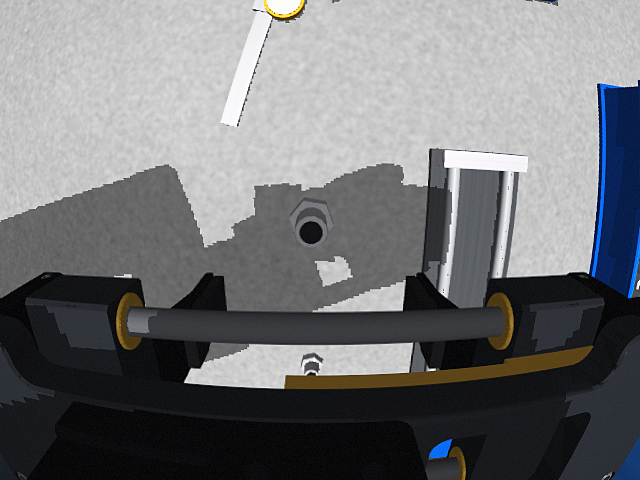

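The fitting is at (311,225), centred between the fingers, and the box measures centred to about 1 mm. I descend and grip.

```bash
python3 -m pendant '[[-0.02,0.004,0.25,0,0,0,-1],[-0.02,0.004,0.5,0,0,0,-1],[-0.02,0.004,0.7,0,0,0,-1],[-0.02,0.004,0.81,0,0,0,-1],[-0.02,0.004,0.81,0,0,0,-1],[-0.02,0.004,0.81,0,0,0,1],[-0.02,0.004,0.81,0,0,0,1],[-0.02,0.004,0.81,0,0,0,1]]'|tail -2
python3 -m pendant '[[0,0,0,0,0,0,1],[0,0,0,0,0,0,1],[0,0,0,0,0,0,1],[0,0,0,0,0,0,1],[0,0,0,0,0,0,1],[0,0,0,0,0,0,1]]'
python3 -c "from h import *;go(.5824,-.0537,.24,86.3)"
```

```text
opening: 0.812
grasp_force: 0.0
time_s: 8.2
position: [0.4377, 0.2303, 0.0982]
tcp_rot: [[0.064, 0.998, -0.002], [0.998, -0.064, -0.0], [-0.0, -0.002, -1.0]]
force: [-2.3, -0.2, 1.6]
opening: 0.314
grasp_force: 30.0
t 8.2 shift [-1.371  0.811 -0.965] turn [-0.0005  0.0001  0.0002] grasp [0.4376 0.2303 0.0472] open 0.314 F [-2.3 -0.2  1.6] 30.0
```

```bash
python3 -m pendant '[[0,0,-0.2,0,0,0,1],[0,0,-0.4,0,0,0,1],[0,0,-0.6,0,0,0,1],[0,0,-0.8,0,0,0,1],[0,0,-0.965,0,0,0,1],[0,0,-0.965,0,0,0,1]]'|tail -2
python3 -m pendant '[[-0.15,0.09,0,0,0,0,1],[-0.3,0.18,0,0,0,0,1],[-0.45,0.27,0,0,0,0,1],[-0.6,0.36,0,0,0,0,1],[-0.7,0.41,0,0,0,0,1]]'|tail -2
python3 -m pendant '[[-0.15,0.09,0,0,0,0,1],[-0.3,0.18,0,0,0,0,1],[-0.45,0.27,0,0,0,0,1],[-0.6,0.36,0,0,0,0,1],[-0.67,0.4,0,0,0,0,1],[-0.67,0.4,0,0,0,0,1]]'|tail -2
python3 - <<'E'
from h import *
go(.5824,-.0537,.17,86.3)
im,d=capture('side');cv2.imwrite('pics/s4.png',im[...,::-1])
E
```

```text
opening: 0.314
grasp_force: 30.0
opening: 0.313
grasp_force: 30.0
opening: 0.309
grasp_force: 30.0
t 9.9 shift [ 0.008 -0.002  0.342] turn [-0.0007 -0.0001 -0.0007] grasp [ 0.5827 -0.0553  0.2384] open 0.309 F [-0.2  0.3 -2.4] 30.0
```

View pics/s4.png

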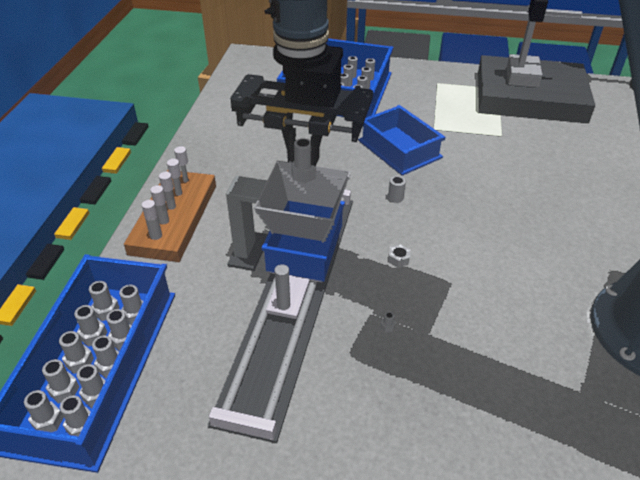

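The side view shows the fitting held at (303,160), above the middle of the spout mouth. I lower it in, open partway and retreat.

```bash
python3 -m pendant '[[0.01,0,0.1,0,0,0,1],[0.01,0,0.2,0,0,0,1],[0.01,0,0.28,0,0,0,1],[0.01,0,0.34,0,0,0,1],[0.01,0,0.34,0,0,0,1],[0.01,0,0.34,0,0,0,-0.1],[0.01,0,0.34,0,0,0,-0.1],[0.01,0,0.34,0,0,0,-0.1]]'
python3 -m pendant '[[0,0,0,0,0,0,-0.1],[0,0,0,0,0,0,-0.1],[0,0,-0.2,0,0,0,-0.1],[0,0,-0.4,0,0,0,-0.1],[0,0,-0.6,0,0,0,-0.1],[0,0,-0.6,0,0,0,-0.1]]'
python3 -m pendant '[[0,-0.25,0,0,0,0,-0.1],[0,-0.5,0,0,0,0,-0.1],[0,-0.75,0,0,0,0,-0.1],[0,-0.75,0,0,0,0,-0.1]]'|head -2
python3 - <<'E'
from h import *
u=np.array([-.0645,-.998]);v=np.array([.998,-.0645])
out=[]
for n in("top","side"):
    im,d=capture(n);w=cloud(n,d).reshape(-1,3);w=w[np.isfinite(w[:,2])]
    out.append(im[100:300,200:440])
    print([(round(r["conf"],2),np.round(r["extent"])) for r in look_for("adapter_center",n)[:3]])
    a,b=w[:,:2]@u,w[:,:2]@v
    S=np.array([.5824,-.0537]);a=a-S@u;b=b-S@v
    for lab,m in(("rim",(abs(a)<.1)&(abs(b)<.08)&(w[:,2]>.083)&(w[:,2]<.093)),("post",(a<-.11)&(a>-.16)&(abs(b)<.025)&(w[:,2]>.112)&(w[:,2]<.12)),("inbox",(abs(a)<.06)&(abs(b)<.04)&(w[:,2]>.043)&(w[:,2]<.1))):
        if m.any():print(n,lab,m.sum(),np.round(1000*np.r_[np.percentile(a[m],[.5,99.5]),np.percentile(b[m],[.5,99.5])],1))
cv2.imwrite('pics/f5.png',cv2.resize(np.hstack(out),(792,330))[...,::-1])
E
```

```text
time_s: 10.75
position: [0.5835, -0.0516, 0.2247]
tcp_rot: [[0.064, 0.998, 0.003], [0.998, -0.064, -0.001], [-0.001, 0.003, -1.0]]
force: [-1.3, -0.7, 0.8]
opening: 0.493
grasp_force: 0.0
time_s: 11.35
position: [0.5856, -0.0523, 0.3499]
tcp_rot: [[0.064, 0.998, 0.013], [0.998, -0.064, -0.004], [-0.003, 0.014, -1.0]]
force: [0.5, -0.1, 0.4]
opening: 0.55
grasp_force: 0.0
time_s: 11.75
position: [0.4237, -0.039, 0.3407]
[]
top rim 209 [-71.3 -12.2 -49.7  51.4]
top post 139 [-143.4 -123.6  -11.8    7.9]
top inbox 121 [-24.8  39.8  -4.4  39.5]
[(0.78, array([292., 236., 313., 259.]))]
side rim 661 [-73.3  73.5 -52.2  53.2]
side post 149 [-145.3 -124.3   -9.7   10.5]
side inbox 289 [-33.3   0.4 -17.2  20.6]
```

View pics/f5.png

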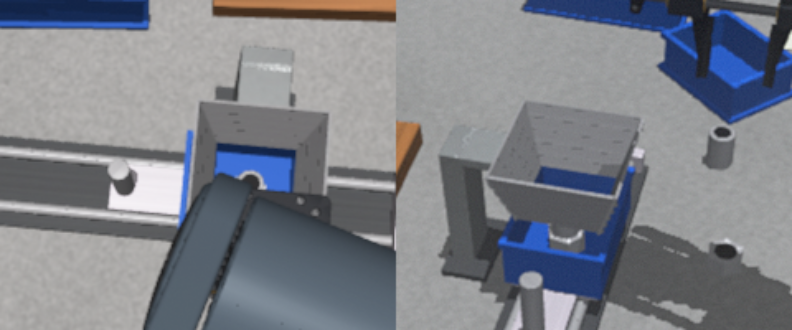

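The fitting stands in the box: its tube shows through the spout at (250,180), and its hex shows over the near wall at (567,240). The box is still centred.

```bash
python3 -c "from rig import bot;print(bot.hand_in())"
```

```text
the job is handed in; nothing more can be done
None
```

I slid the blue box under the spout, where it measures about 1 mm off centre, and dropped the tall hex-based fitting through the spout; it is standing in the box, and I handed the job in about 12 s into the 45 s limit.

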